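# Index the stick-gluing jig to the next disc

## Task

The swing arm of the stick-gluing jig is locked in its middle hole, and the bare wooden disc is the next one to be worked on. Hook a fingertip under the orange pull ring, lift the spring pin out of its hole, swing the arm one hole over to the side of the bare disc (away from the disc with the sticks), let the pin spring fully home in that hole, and withdraw. Hook and push gently, do not pinch the ring, and leave the two discs and everything else on the table undisturbed.

Things in the scene. Friction and masses are not known exactly. Their poses are not given: they have to be found in the camera images.
- jig: Fixed jig: plywood base board 300 x 300 x 12 mm with a blue index plate on it (top 26 mm above the table). Origin on the table surface exactly under the swing arm's pivot; z up; x points from the pivot to the middle hole, y to the left of that. The board reaches from x = -60 to 240 mm and y = -150 to 150 mm. Turned up to 0.35 rad from the robot's x.
- pivot_top (a point): Top of the black pivot cap of the aluminium swing arm, on the pivot axis, 54 mm above the table. The arm is 36 mm wide, its top 40 mm above the table; it runs from the pivot to a wooden fork 235 mm out (48 mm high); the steel bush of the pin stands to 56 mm.
- swing_arm (a joint): Angle in rad of the swing arm about the jig's pivot, counter-clockwise from above. 0 = middle hole (the start), +0.30 = next hole on the jig's +y side, -0.30 = next hole on its -y side; further holes at +-0.60, stops at +-0.72. With the pin up it swings freely with slight friction (about 0.5 N at the ring) and stays where it is left.
- index_pin (a joint): Height in m of the vertical spring pin (10 mm steel, round tip) in the arm, 200 mm from the pivot. 0 = fully home; clear of the hole from 0.012; stop at 0.022. Spring and weight push it down with about 4 N (home) to 6 N (stop). Let go within about 0.007 rad of a hole it drops home by itself; elsewhere it rides on the plate and drops in when the arm is pushed over a hole.
- pull_ring: Orange round ring fixed on top of the pin, moving with it: hole 60 mm, wire 7 mm. Origin at its centre: 88 mm above the table with the pin home, 224 mm from the pivot. It leans outwards by 45 degrees: its z points from centre to ring top (outwards and up at 45 degrees), y is level (to the jig's +y side), x is the hole's axis, pointing away from the pivot and down at 45 degrees.
- ring_top (a point): Inner edge of the ring at its top, 30 mm from the centre: the place to hook under. Fingers go in from above the arm along the ring's +x or up to 15 degrees steeper, with about 40 mm free beyond the hole; then moving straight up hooks the ring top and lifts the pin, and moving sideways in an arc about the pivot swings the arm.
- hole_plus (a point): Mouth of the next hole on the jig's +y side (centre, at the top of the index plate, 26 mm above the table).
- hole_middle (a point): Mouth of the middle hole, where the pin is at the start. The plate has five square 13 mm holes on an arc of 200 mm radius about the pivot, 0.30 rad (60 mm) apart.
- hole_minus (a point): Mouth of the next hole on the jig's -y side.
- bare_disc: Loose bare wooden disc, 72 mm across, 14 mm high, with a cork spot on top; origin at the centre of its underside. Stands on the table off the end of the jig, 300 mm from the pivot, in front of hole_plus or hole_minus; it marks the side to swing to. Leave it where it is.
- stick_disc: Same disc with four flat wooden sticks glued upright on it, 76 mm high in all; stands in front of the other hole. Origin at the centre of its underside. Leave it where it is.
- glue_bottle: White glue bottle, 48 mm across, 130 mm high, loose on the table left of the jig; origin at the centre of its underside.
- bead_jar: Amber jar with a green lid, 60 mm across, 75 mm high, loose left of the jig; origin at the centre of its underside.
- paint_pot: Yellow open pot, 68 mm across, 60 mm high, loose right of the jig; origin at the centre of its underside.
- brush: Brush 170 mm long lying beyond the discs; origin under its middle.
- tape_roll: Blue roll, 56 mm across, 18 mm high, lying on the base board near the pivot on the +y side; origin at the centre of its underside.
- eraser: Green eraser 45 x 24 x 14 mm lying on the base board near the pivot on the -y side; origin at the centre of its underside.
Things that resemble listed ones, but are neither listed nor needed, are in the scene too. There is more than one size of the bare_disc; the one meant has the size given above.

How it is judged:
By the outcome, as a careful person would: the job done as asked, in the order asked, and still so for the second after the job is handed in, with the robot touching nothing.
It also fails if it takes over 51 s, if anything falls off the work surface, if the arm or the gripper's body presses on something with over 40 N, if the wrist force passes 120 N, or if a joint passes its speed limit or range.

## Robot

A 6-joint arm with a two-finger parallel gripper is mounted at the origin on the work surface. World frame = base frame: x ahead of the robot, y to its left, z up, the work surface at z = 0. Lengths are in m, angles in rad, forces in N, time in s.
With the tool pointing down it reaches from about 0.325 to 0.85 m from the base axis. Payload 15.5 kg.
Tool frame: the origin (TCP) lies midway between the tips of the shut fingers; the grasp point (between the pads) lies behind it (arm.hold_point_z is the z of the grasp point in the tool frame, in m); z points along the fingers, y is the line along which they close (so a half turn about z gives the same grasp; the last joint's range is limited). The gripper opens to 91 mm and grips with 3 to 60 N. Pads are 32 mm wide; open, the fingers measure 118 mm over their backs; the gripper's body (76 mm by 178 mm) begins 60 mm behind the grasp point.
Start: joints at [1.079, 0.494, 1.345, -0, 1.302, -0.096], TCP at [0.242, 0.576, 0.214] pointing down, gripper open.
Joint ranges: [-2.91, 2.91], [-0.82, 2.16], [0.22, 2.67], [-1.22, 4.37], [0.12, 2.79], [-3.08, 3.08]. Speed limits (rad/s): [1.89, 1.89, 2.57, 3.01, 3.01, 3.01].

## Interface

Orientations are given as a 3x3 rotation matrix whose columns are the frame's x, y, z axes.
In Python, from workcell import arm, grab_frame gives the robot as it stands.
- The arm moves only by the tool arm_command, never from a script. Its argument "series" is a list of rows, each an object of numbers: "fingers": the closure, from 0 (fully open) to 1 (shut); "tx", "ty", "tz": the shift along the tool's x, y, z in mm; "twist": the turn about the tool's z in degrees. A call has 1 to 12 rows; each row shifts and turns the commanded pose from where the row before left it, along the tool's axes as they then stand; what a row does not reach is not made up. A row lasts 1/8 s, in which the tool goes at most 62.5 mm and 10.7 degrees, less where a joint would pass 70% of its speed; a pose out of reach is approached as far as the arm can. A call with a gripper value outside its range is refused whole. The fingers move at their own pace and stop on an object; "squeeze" is the grip in N (left out, the last holds). Time passes only in rows, so rows that do not move let the fingers close. It gives the time, the measured TCP pose, the force, the opening and the grip force at its end, in the units of the state.
- arm.read_state(): the state, without advancing time (a new reading comes with each control period).
- grab_frame(name): name is "scene" or "top"; returns a dict with "image" (420x560x3 uint8, blue, green, red), "range_z" (420x560 float32, m along the optical axis (not along the pixel's ray), 0 where there is no reading), "fx", "fy", "cx", "cy" (pixels), "world_to_cam" (4x4, takes a point from world to camera coordinates). Camera axes: x right, y up, looking along -z (the intrinsics and any distortion apply to the point x, -y, -z); pixel columns grow to the right and rows downward; lengths in m; the calibration is good to about 2 mm. A picture is of the moment at which its call begins.
- arm.hand_in(): hands the job in; it is judged then, once.
The state is a dict: "clock": time; "joint_pos": joint angles; "dq": joint speeds; "joint_torque": joint torques, N m; "position": TCP position; "orientation": TCP orientation; "wrist_force": force on the tool from outside, world axes, zero at the start; "wrist_torque": the same for the moment, N m; "grip_width": finger opening in m; "finger_force": force on a finger pad.
Only numpy, scipy, OpenCV 4.12 (cv2) and the standard library are available. Lean on these libraries where they do the work, as an engineer would, in place of code of your own. Each camera call takes 0.05 s, during which the arm holds its last target. There are 200 camera calls.

## Working session

There is one attempt and no reset: what is moved stays moved. The work goes in short steps, Python scripts to look and compute and a tool call to move; the robot and the scene stay as the last step left them, time stands still between calls to the robot, and variables do not carry over. Pictures are saved under pics/ and viewed, at most 10 in all, crops included, and the job is handed in when it is done.

Besides the shell and the picture viewer there is one more tool, called as name(argument=value, ...) on one line, values as JSON. arm_command: Moves the arm, as the interface text tells. Its arguments: {"type":"object","properties":{"series":{"type":"array","items":{"type":"object","properties":{"fingers":{"type":"number"},"tx":{"type":"number"},"ty":{"type":"number"},"tz":{"type":"number"},"twist":{"type":"number"}}}},"squeeze":{"type":"number"}},"required":["series"]}

```bash
mkdir -p pics; ls
python3 - <<'E'
from workcell import arm, grab_frame
import cv2,numpy as np,pickle
for n in("scene","top"):
    f=grab_frame(n); pickle.dump(f,open(n+".pkl","wb")); cv2.imwrite(f"pics/{n}0.png",f["image"])
    print(n,f["fx"],f["fy"],f["cx"],f["cy"],[k for k in f]); print(np.round(f["world_to_cam"],4))
s=arm.read_state();print(s,arm.hold_point_z)
E
```

```text
pics
scene 431.79286824711204 431.79286824711204 276.99219850535303 217.25811235393564 ['image', 'range_z', 'fx', 'fy', 'cx', 'cy', 'world_to_cam']
[[-0.6077  0.794   0.0127  0.3315]
 [-0.4451 -0.3538  0.8227  0.202 ]
 [ 0.6577  0.4943  0.5684 -1.4343]
 [ 0.      0.      0.      1.    ]]
top 518.4930794443134 518.4930794443134 289.07807224629954 207.6340472555745 ['image', 'range_z', 'fx', 'fy', 'cx', 'cy', 'world_to_cam']
[[-0.0115 -0.9998  0.0181  0.0194]
 [ 0.9929 -0.0092  0.1189 -0.6209]
 [-0.1187  0.0193  0.9927 -1.1061]
 [ 0.      0.      0.      1.    ]]
{'clock': 0.1, 'joint_pos': array([ 1.07851311e+00,  4.94104663e-01,  1.34603780e+00,  7.71618244e-06,
        1.30249179e+00, -9.54876542e-02]), 'dq': array([ 0.00132219, -0.00112644, -0.00176977, -0.0028653 , -0.00028509,
        0.00112082]), 'joint_torque': array([ 2.86251729e-03, -8.80248642e+01, -3.82550776e+01,  7.10684946e-02,
        4.81147924e-02,  2.62003347e-06]), 'position': array([0.24137532, 0.57616056, 0.2134187 ]), 'orientation': array([[-9.22303310e-01,  3.86466501e-01, -4.98857466e-04],
       [ 3.86466808e-01,  9.22302862e-01, -9.14399427e-04],
       [ 1.06712921e-04, -1.03614547e-03, -9.99999458e-01]]), 'wrist_force': array([-0.57452875,  0.32968277, -0.09429828]), 'wrist_torque': array([-0.02841188,  0.02976298, -0.00752609]), 'finger_force': 0.0, 'grip_width': 0.09086621096092892} -0.0188
```

View pics/scene0.png

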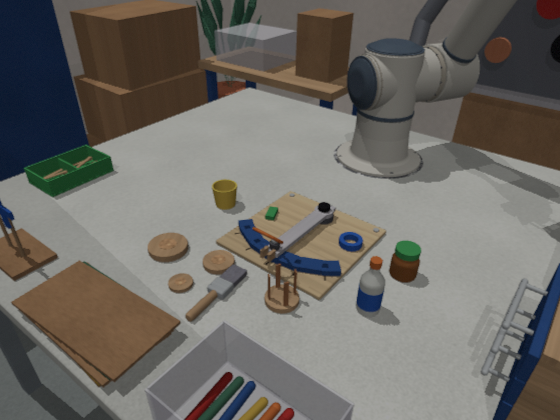

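View pics/top0.png

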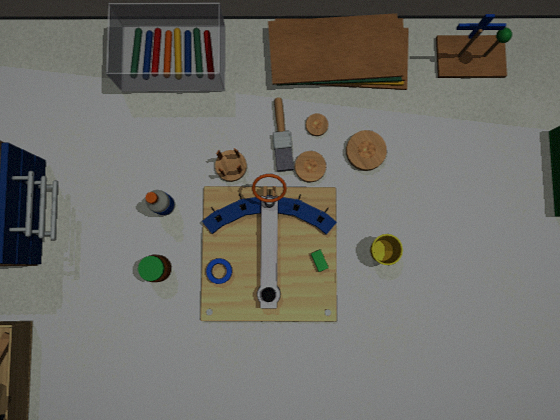

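The scene view shows the jig in the middle with the stick disc nearer the bottle. In the top view (up is +x, left is +y) the pivot cap is at (268,294), the ring at (269,188), the stick disc at (230,165) on +y and the bare disc at (310,166) on −y. The swing is therefore toward −0.30.

```bash
cat > h.py <<'E'
import numpy as np,cv2
from workcell import arm,grab_frame
def cast(f,u,v,z):
    T=np.linalg.inv(f["world_to_cam"]); d=T[:3,:3]@np.array([(u-f["cx"])/f["fx"],-(v-f["cy"])/f["fy"],-1]); o=T[:3,3]
    return o+d*(z-o[2])/d[2]
def pts(f,m):
    v,u=np.nonzero(m&(f["range_z"]>0)); r=f["range_z"][v,u]; T=np.linalg.inv(f["world_to_cam"])
    c=np.stack([(u-f["cx"])/f["fx"]*r,-(v-f["cy"])/f["fy"]*r,-r],1); return c@T[:3,:3].T+T[:3,3]
def orange(f):
    h=cv2.cvtColor(f["image"],cv2.COLOR_BGR2HSV); return cv2.inRange(h,(4,150,90),(14,255,255))>0
def say(s=None):
    s=s or arm.read_state(); print("t",s["clock"],"p",s["position"].round(4),"F",s["wrist_force"].round(1),"w",round(s["grip_width"],3)); print(s["orientation"].round(3),s["joint_pos"].round(3))
E
python3 - <<'E'
import pickle; from h import *
f=pickle.load(open("top.pkl","rb")); g=pickle.load(open("scene.pkl","rb"))
im=f["image"]; g8=cv2.cvtColor(im,cv2.COLOR_BGR2GRAY)
# cap
m=(g8<45); m[:280]=0;m[310:]=0;m[:,:250]=0;m[:,290:]=0
v,u=np.nonzero(m); piv=cast(f,u.mean(),v.mean(),.054); print("pivot",piv,len(u))
# blue plate holes: dark inside plate
h=cv2.cvtColor(im,cv2.COLOR_BGR2HSV); b=cv2.inRange(h,(100,120,40),(125,255,255)); b[:190]=0;b[236:]=0;b[:,:195]=0;b[:,345:]=0
P=np.argwhere(b); c=[cast(f,u,v,.026)[:2] for v,u in P]; c=np.array(c); print("plate n",len(c))
a=np.arctan2(c[:,1]-piv[1],c[:,0]-piv[0]); print("plate ang",a.min(),a.max(),(a.min()+a.max())/2)
# ring
for n,F,box in(("top",f,(165,210,245,295)),("scene",g,(215,260,235,300))):
    o=orange(F); k=np.zeros_like(o); k[box[0]:box[1],box[2]:box[3]]=1; o&=k; p=pts(F,o)
    p=p[(p[:,2]>.05)&(p[:,2]<.14)]; d=p-piv; ang=np.arctan2(d[:,1],d[:,0]); r=np.hypot(d[:,0],d[:,1])
    v,u=np.nonzero(o); C=cast(F,(u.min()+u.max())/2,(v.min()+v.max())/2,.088)
    print(n,len(p),"ang rng",ang.min(),ang.max(),"r",r.min(),r.max(),"z",p[:,2].min(),p[:,2].max(),"bbox ctr",C,np.arctan2(*(C-piv)[[1,0]]),np.hypot(*(C-piv)[:2]))
for n,u,v in(("stick",230,165),("bare",310,166)):
    p=cast(f,u,v,.01); d=p-piv; print(n,p,np.arctan2(d[1],d[0]),np.hypot(d[0],d[1]))
E
```

```text
pivot [0.43399576 0.06065064 0.054     ] 165
plate n 1724
plate ang -0.7790592256362404 0.744668979672981 -0.01719512298162973
top 224 ang rng -0.1809824340325475 0.13325122520645585 r 0.19793062595144356 0.24921926380502585 z 0.0650868996577949 0.11778948749125395 bbox ctr [0.65820103 0.05481458 0.088     ] -0.026024113840174543 0.22428121327223133
scene 73 ang rng -0.10147086416405592 0.14133100822528438 r 0.22601674583511652 0.25131483890357736 z 0.08959084719194854 0.11622342403223207 bbox ctr [0.65596453 0.05487032 0.088     ] -0.02603529445531518 0.2220440171685474
stick [0.72318168 0.14566363 0.01      ] 0.28591874880013324 0.3014227986408125
bare [ 0.71944794 -0.0363986   0.01      ] -0.3277243827186926 0.30149876481186066
```

arm_command(series=[{"fingers": 1, "tz": -50}, {"fingers": 1, "tz": -50}], squeeze=5)

```text
invalid input at $.series[0]: expected keys fingers, tx, ty, tz, twist
```

arm_command(series=[{"fingers": 1, "tx": 0, "ty": 0, "tz": -50, "twist": -7}, {"fingers": 1, "tx": 0, "ty": 0, "tz": -50, "twist": -7}, {"fingers": 1, "tx": -37, "ty": -48, "tz": 0, "twist": 0}, {"fingers": 1, "tx": -37, "ty": -48, "tz": 0, "twist": 0}, {"fingers": 1, "tx": -37, "ty": -48, "tz": 0, "twist": 0}, {"fingers": 1, "tx": -37, "ty": -48, "tz": 0, "twist": 0}, {"fingers": 1, "tx": -37, "ty": -48, "tz": 0, "twist": 0}, {"fingers": 1, "tx": -37, "ty": -48, "tz": 0, "twist": 0}, {"fingers": 1, "tx": -37, "ty": -48, "tz": 0, "twist": 0}, {"fingers": 1, "tx": -37, "ty": -48, "tz": 0, "twist": 0}, {"fingers": 1, "tx": -37, "ty": -48, "tz": 0, "twist": 0}, {"fingers": 1, "tx": -37, "ty": -48, "tz": 0, "twist": 0}], squeeze=5)

```text
clock: 1.6
position: [0.5349, 0.0439, 0.3138]
orientation: [[-0.988, 0.152, -0.0], [0.152, 0.988, 0.0], [0.0, 0.0, -1.0]]
wrist_force: [1.1, 0.8, 0.3]
grip_width: 0.0001
finger_force: 0.0
```

```bash
python3 -c "
from h import *;say()"
```

```text
t 1.6 p [0.5349 0.0439 0.3138] F [1.1 0.8 0.3] w 0.0
[[-0.988  0.152 -0.   ]
 [ 0.152  0.988  0.   ]
 [ 0.     0.    -1.   ]] [-0.03   0.282  1.41   0.     1.45  -1.448]
```

arm_command(series=[{"fingers": 1, "tx": -50, "ty": -50, "tz": 0, "twist": 0}, {"fingers": 1, "tx": -50, "ty": -50, "tz": 0, "twist": 0}, {"fingers": 1, "tx": -60, "ty": 0, "tz": 0, "twist": 0}, {"fingers": 1, "tx": -60, "ty": 0, "tz": 0, "twist": 0}, {"fingers": 1, "tx": -60, "ty": 0, "tz": 0, "twist": 0}, {"fingers": 1, "tx": -60, "ty": 0, "tz": 0, "twist": 0}, {"fingers": 1, "tx": -60, "ty": 0, "tz": 0, "twist": 0}, {"fingers": 1, "tx": -60, "ty": 0, "tz": 0, "twist": 0}])

```text
clock: 2.6
position: [0.8983, -0.1017, 0.2815]
orientation: [[-0.988, 0.152, 0.036], [0.152, 0.988, -0.003], [-0.036, 0.003, -0.999]]
wrist_force: [-0.2, -0.9, 0.0]
grip_width: 0.0007
finger_force: 0.0
```

```bash
python3 -c "
from h import *;say()"
```

```text
t 2.6 p [ 0.8983 -0.1017  0.2815] F [-0.2 -0.9  0. ] w 0.001
[[-0.988  0.152  0.036]
 [ 0.152  0.988 -0.003]
 [-0.036  0.003 -0.999]] [-0.18   0.959  0.227  0.004  1.919 -1.597]
```

arm_command(series=[{"fingers": 1, "tx": -60, "ty": 0, "tz": 0, "twist": 0}, {"fingers": 1, "tx": -60, "ty": 0, "tz": 0, "twist": 0}, {"fingers": 1, "tx": -60, "ty": 0, "tz": 0, "twist": 0}, {"fingers": 1, "tx": -60, "ty": 0, "tz": 0, "twist": 0}])

```text
clock: 3.1
position: [0.9742, -0.1191, 0.2511]
orientation: [[-0.966, 0.151, 0.209], [0.149, 0.988, -0.025], [-0.211, 0.008, -0.978]]
wrist_force: [0.6, 0.6, -0.4]
grip_width: 0.0006
finger_force: 0.0
```

```bash
python3 -c "
from h import *;say()"
```

```text
t 3.1 p [ 0.9742 -0.1191  0.2511] F [ 0.6  0.6 -0.4] w 0.001
[[-0.966  0.151  0.209]
 [ 0.149  0.988 -0.025]
 [-0.211  0.008 -0.978]] [-0.188  1.004  0.221  0.015  1.704 -1.602]
```

arm_command(series=[{"fingers": 1, "tx": -60, "ty": 0, "tz": -15, "twist": 0}, {"fingers": 1, "tx": -60, "ty": 0, "tz": -15, "twist": 0}, {"fingers": 1, "tx": -60, "ty": 0, "tz": -15, "twist": 0}, {"fingers": 1, "tx": -60, "ty": 0, "tz": -15, "twist": 0}, {"fingers": 1, "tx": -60, "ty": 0, "tz": -15, "twist": 0}])

```text
clock: 3.72
position: [1.0252, -0.1336, 0.327]
orientation: [[-0.897, 0.149, 0.415], [0.141, 0.989, -0.051], [-0.418, 0.013, -0.908]]
wrist_force: [-0.2, 0.9, -0.0]
grip_width: 0.0004
finger_force: 0.0
```

```bash
python3 -c "
from h import *;say()"
```

```text
t 3.725 p [ 1.0252 -0.1336  0.327 ] F [-0.2  0.9 -0. ] w 0.0
[[-0.897  0.149  0.415]
 [ 0.141  0.989 -0.051]
 [-0.418  0.013 -0.908]] [-0.198  0.947  0.221  0.032  1.543 -1.61 ]
```

arm_command(series=[{"fingers": 1, "tx": -60, "ty": 0, "tz": 0, "twist": 0}, {"fingers": 1, "tx": -60, "ty": 0, "tz": 0, "twist": 0}, {"fingers": 1, "tx": -60, "ty": 0, "tz": 0, "twist": 0}, {"fingers": 1, "tx": -60, "ty": 0, "tz": 0, "twist": 0}, {"fingers": 1, "tx": -60, "ty": 0, "tz": 0, "twist": 0}])

```text
clock: 4.35
position: [1.0796, -0.1468, 0.3818]
orientation: [[-0.791, 0.147, 0.593], [0.128, 0.989, -0.075], [-0.598, 0.016, -0.801]]
wrist_force: [-0.1, 0.4, 0.8]
grip_width: 0.0008
finger_force: 0.0
```

```bash
python3 -c "
from h import *;say()"
```

```text
t 4.35 p [ 1.0796 -0.1468  0.3818] F [-0.1  0.4  0.8] w 0.001
[[-0.791  0.147  0.593]
 [ 0.128  0.989 -0.075]
 [-0.598  0.016 -0.801]] [-0.205  0.928  0.221  0.048  1.354 -1.618]
```

arm_command(series=[{"fingers": 1, "tx": -60, "ty": 0, "tz": 0, "twist": 0}, {"fingers": 1, "tx": -60, "ty": 0, "tz": 0, "twist": 0}, {"fingers": 1, "tx": -60, "ty": 0, "tz": 0, "twist": 0}, {"fingers": 1, "tx": 0, "ty": 0, "tz": 0, "twist": 0}])

```text
clock: 4.85
position: [1.0981, -0.1526, 0.438]
orientation: [[-0.713, 0.146, 0.685], [0.118, 0.989, -0.089], [-0.691, 0.017, -0.723]]
wrist_force: [0.2, 0.2, -0.4]
grip_width: 0.0005
finger_force: 0.0
```

```bash
cat >> h.py <<'E'
PIV=np.array([.434,.0605,0]); YAW=-.022
def ringc(a=0,lift=0): return PIV+[.224*np.cos(YAW+a),.224*np.sin(YAW+a),.088+lift]
def delta(target,s=None):
    s=s or arm.read_state(); return 1000*s["orientation"].T@(np.asarray(target)-s["position"])
E
python3 -c "
from h import *;say(); s=arm.read_state(); z=s['orientation'][:,2]; t=ringc()-.14*z
print(ringc(),t,delta(t),delta(t)-0, delta(ringc())-delta(t))"
```

```text
t 4.85 p [ 1.0981 -0.1526  0.438 ] F [ 0.2  0.2 -0.4] w 0.0
[[-0.713  0.146  0.685]
 [ 0.118  0.989 -0.089]
 [-0.691  0.017 -0.723]] [-0.21   0.895  0.22   0.059  1.265 -1.622]
[0.65794579 0.0555724  0.088     ] [0.56199947 0.06797952 0.1891947 ] [ 580.22968042  135.35316754 -207.1158401 ] [ 580.22968042  135.35316754 -207.1158401 ] [  0.   0. 140.]
```

arm_command(series=[{"fingers": 1, "tx": 53, "ty": 12, "tz": -19, "twist": 0}, {"fingers": 1, "tx": 53, "ty": 12, "tz": -19, "twist": 0}, {"fingers": 1, "tx": 53, "ty": 12, "tz": -19, "twist": 0}, {"fingers": 1, "tx": 53, "ty": 12, "tz": -19, "twist": 0}, {"fingers": 1, "tx": 53, "ty": 12, "tz": -19, "twist": 0}, {"fingers": 1, "tx": 53, "ty": 12, "tz": -19, "twist": 0}, {"fingers": 1, "tx": 53, "ty": 12, "tz": -19, "twist": 0}, {"fingers": 1, "tx": 53, "ty": 12, "tz": -19, "twist": 0}, {"fingers": 1, "tx": 53, "ty": 12, "tz": -19, "twist": 0}, {"fingers": 1, "tx": 53, "ty": 12, "tz": -19, "twist": 0}, {"fingers": 1, "tx": 50, "ty": 15, "tz": -17, "twist": 0}, {"fingers": 1, "tx": 0, "ty": 0, "tz": 0, "twist": 0}])

```text
clock: 6.35
position: [0.645, 0.0272, 0.2261]
orientation: [[-0.716, 0.161, 0.679], [0.119, 0.987, -0.108], [-0.688, 0.004, -0.726]]
wrist_force: [0.0, 0.8, 0.2]
grip_width: 0.0002
finger_force: 0.0
```

```bash
python3 -c "
from h import *;say(); print(delta(ringc()))
f=grab_frame('scene'); cv2.imwrite('pics/s1.png',cv2.resize(f['image'][120:340,150:430],None,fx=2.8,fy=2.7))"
```

```text
t 6.35 p [0.645  0.0272 0.2261] F [0.  0.8 0.2] w 0.0
[[-0.716  0.161  0.679]
 [ 0.119  0.987 -0.108]
 [-0.688  0.004 -0.726]] [ 0.014  0.326  1.953 -0.816  0.161 -0.631]
[ 89.1493507   29.55603267 106.00509366]
```

View pics/s1.png

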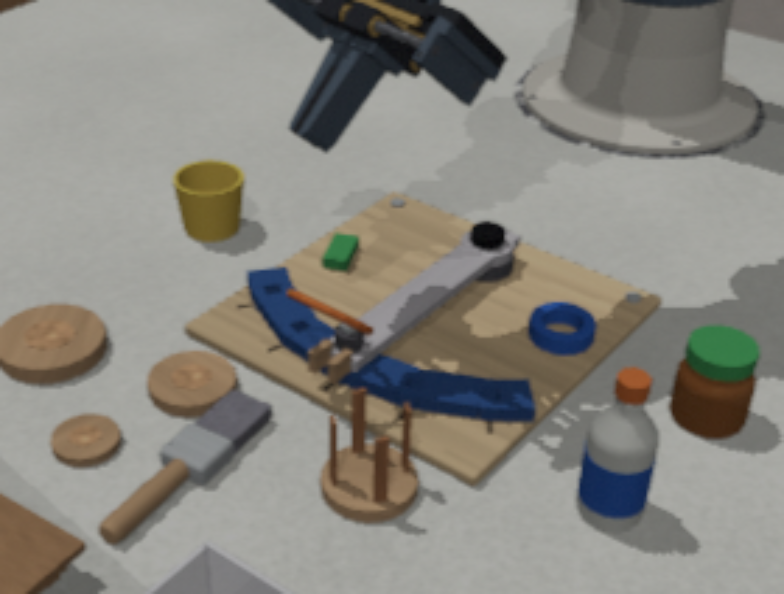

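The picture shows the shut gripper tilted outward above the jig and clear of everything. J5 is near its lower limit, so I'll check which tilt can be reached at the ring.

```bash
cat > k.py <<'E'
import numpy as np
from scipy.optimize import least_squares
D=[(.494,1.346,1.302,.24138,.57616,.2134),(.282,1.41,1.45,.5349,.0439,.3138),(.959,.227,1.919,.8983,-.1017,.2815),(1.004,.221,1.704,.9742,-.1191,.2511),(.947,.221,1.543,1.0252,-.1336,.327),(.928,.221,1.354,1.0796,-.1468,.3818),(.895,.22,1.265,1.0981,-.1526,.438)]
def fk(p,a,b,c):
    r0,L1,L2,d,h,e=p; return np.array([r0+L1*np.sin(a)+L2*np.sin(a+b)+e*np.cos(a+b)+d*np.sin(a+b+c), h+L1*np.cos(a)+L2*np.cos(a+b)-e*np.sin(a+b)+d*np.cos(a+b+c)])
f=lambda p:np.concatenate([fk(p,*x[:3])-[np.hypot(x[3],x[4]),x[5]] for x in D])
s=least_squares(f,[0,.45,.4,.3,.4,0]); p=s.x
if __name__=="__main__":
    print(p.round(4),np.abs(s.fun).max())
    for tilt in(44,38,34,30,25):
        for back in(.14,.0,-.035):
          for lift in (0,.03):
            t=np.radians(tilt); r,z=.66-back*np.sin(t),.088+lift+back*np.cos(t)
            q=least_squares(lambda q:np.append(fk(p,*q)-[r,z],q.sum()-(np.pi-t)),[.4,1.5,.6]); print(tilt,back,lift,q.x.round(3),q.cost<1e-8)
E
python3 k.py
```

```text
[0.0041 0.5955 0.3836 0.354  0.2578 0.1167] 0.0007550819739191583
44 0.14 0 [ 0.317  2.207 -0.15 ] True
44 0.14 0.03 [ 0.241  2.165 -0.033] True
44 0.0 0 [ 0.629  2.068 -0.324] True
44 0.0 0.03 [ 0.56   2.05  -0.236] True
44 -0.035 0 [ 0.696  2.019 -0.341] True
44 -0.035 0.03 [ 0.629  2.006 -0.261] True
38 0.14 0 [0.276 2.078 0.124] True
38 0.14 0.03 [0.215 2.037 0.226] True
38 0.0 0 [ 0.588  1.986 -0.096] True
38 0.0 0.03 [ 0.526  1.966 -0.013] True
38 -0.035 0 [ 0.658  1.948 -0.128] True
38 -0.035 0.03 [ 0.597  1.933 -0.051] True
34 0.14 0 [0.269 1.992 0.287] True
34 0.14 0.03 [0.216 1.951 0.382] True
34 0.0 0 [0.571 1.929 0.048] True
34 0.0 0.03 [0.513 1.907 0.128] True
34 -0.035 0 [0.642 1.898 0.008] True
34 -0.035 0.03 [0.584 1.881 0.083] True
30 0.14 0 [0.274 1.906 0.438] True
30 0.14 0.03 [0.227 1.864 0.526] True
30 0.0 0 [0.562 1.87  0.186] True
30 0.0 0.03 [0.508 1.847 0.263] True
30 -0.035 0 [0.632 1.845 0.141] True
30 -0.035 0.03 [0.577 1.827 0.213] True
25 0.14 0 [0.294 1.798 0.614] True
25 0.14 0.03 [0.254 1.756 0.696] True
25 0.0 0 [0.561 1.793 0.352] True
25 0.0 0.03 [0.511 1.769 0.425] True
25 -0.035 0 [0.628 1.777 0.3  ] True
25 -0.035 0.03 [0.577 1.758 0.37 ] True
```

Run:
```python
from k import *
for t in(40,36,32,30):
  for q3 in np.arange(1.7,2.7,.1):
    b=np.pi-np.radians(t)-.13; print(t,round(q3,1),"q2",round(b-q3,2),"r,z",fk(p,b-q3,q3,.13).round(3)) if -.8<b-q3<1 else 0
```

```text
40 1.7 q2 0.61 r,z [0.778 0.128]
40 1.8 q2 0.51 r,z [0.728 0.16 ]
40 1.9 q2 0.41 r,z [0.675 0.187]
40 2.0 q2 0.31 r,z [0.619 0.208]
40 2.1 q2 0.21 r,z [0.561 0.223]
40 2.2 q2 0.11 r,z [0.503 0.233]
40 2.3 q2 0.01 r,z [0.443 0.237]
40 2.4 q2 -0.09 r,z [0.384 0.235]
40 2.5 q2 -0.19 r,z [0.325 0.226]
40 2.6 q2 -0.29 r,z [0.267 0.212]
40 2.7 q2 -0.39 r,z [0.211 0.193]
36 1.7 q2 0.68 r,z [0.767 0.074]
36 1.8 q2 0.58 r,z [0.719 0.11 ]
36 1.9 q2 0.48 r,z [0.668 0.14 ]
36 2.0 q2 0.38 r,z [0.614 0.165]
36 2.1 q2 0.28 r,z [0.558 0.184]
36 2.2 q2 0.18 r,z [0.5   0.198]
36 2.3 q2 0.08 r,z [0.441 0.206]
36 2.4 q2 -0.02 r,z [0.381 0.208]
36 2.5 q2 -0.12 r,z [0.322 0.204]
36 2.6 q2 -0.22 r,z [0.263 0.194]
36 2.7 q2 -0.32 r,z [0.206 0.179]
32 1.7 q2 0.75 r,z [0.753 0.022]
32 1.8 q2 0.65 r,z [0.707 0.06 ]
32 1.9 q2 0.55 r,z [0.658 0.094]
32 2.0 q2 0.45 r,z [0.606 0.123]
32 2.1 q2 0.35 r,z [0.551 0.146]
32 2.2 q2 0.25 r,z [0.494 0.164]
32 2.3 q2 0.15 r,z [0.436 0.176]
32 2.4 q2 0.05 r,z [0.377 0.182]
32 2.5 q2 -0.05 r,z [0.317 0.182]
32 2.6 q2 -0.15 r,z [0.258 0.176]
32 2.7 q2 -0.25 r,z [0.2   0.165]
30 1.7 q2 0.79 r,z [ 0.744 -0.004]
30 1.8 q2 0.69 r,z [0.7   0.036]
30 1.9 q2 0.59 r,z [0.652 0.071]
30 2.0 q2 0.49 r,z [0.601 0.102]
30 2.1 q2 0.39 r,z [0.547 0.127]
30 2.2 q2 0.29 r,z [0.491 0.147]
30 2.3 q2 0.19 r,z [0.433 0.161]
30 2.4 q2 0.09 r,z [0.374 0.169]
30 2.5 q2 -0.01 r,z [0.314 0.171]
30 2.6 q2 -0.11 r,z [0.255 0.167]
30 2.7 q2 -0.21 r,z [0.196 0.158]
```

arm_command(series=[{"fingers": 1, "tx": 30, "ty": -26, "tz": -29, "twist": 0}, {"fingers": 1, "tx": 30, "ty": -26, "tz": -29, "twist": 0}, {"fingers": 1, "tx": 30, "ty": -26, "tz": -29, "twist": 0}, {"fingers": 1, "tx": 30, "ty": -26, "tz": -29, "twist": 0}, {"fingers": 1, "tx": 30, "ty": -26, "tz": -29, "twist": 0}, {"fingers": 1, "tx": 0, "ty": 0, "tz": 0, "twist": 0}])

```text
clock: 7.15
position: [0.4936, -0.0334, 0.2444]
orientation: [[-0.738, 0.175, 0.652], [0.126, 0.985, -0.121], [-0.663, -0.007, -0.748]]
wrist_force: [0.7, 0.6, -0.4]
grip_width: 0.0005
finger_force: 0.0
```

```bash
python3 -c "
from h import *;say()"
```

```text
t 7.15 p [ 0.4936 -0.0334  0.2444] F [ 0.7  0.6 -0.4] w 0.0
[[-0.738  0.175  0.652]
 [ 0.126  0.985 -0.121]
 [-0.663 -0.007 -0.748]] [-0.193  0.08   2.216  0.052  0.121 -1.639]
```

arm_command(series=[{"fingers": 1, "tx": 20, "ty": 0, "tz": 10, "twist": 0}, {"fingers": 1, "tx": 20, "ty": 0, "tz": 10, "twist": 0}, {"fingers": 1, "tx": 20, "ty": 0, "tz": 10, "twist": 0}, {"fingers": 1, "tx": 20, "ty": 0, "tz": 10, "twist": 0}, {"fingers": 1, "tx": 0, "ty": 0, "tz": 0, "twist": 0}])

```text
clock: 7.78
position: [0.4608, -0.0329, 0.2121]
orientation: [[-0.781, 0.166, 0.602], [0.133, 0.986, -0.099], [-0.61, 0.003, -0.792]]
wrist_force: [0.7, -0.4, -0.6]
grip_width: 0.0003
finger_force: 0.0
```

```bash
python3 -c "
from h import *;say()"
```

```text
t 7.775 p [ 0.4608 -0.0329  0.2121] F [ 0.7 -0.4 -0.6] w 0.0
[[-0.781  0.166  0.602]
 [ 0.133  0.986 -0.099]
 [-0.61   0.003 -0.792]] [-0.234  0.1    2.275  0.377  0.119 -1.998]
```

arm_command(series=[{"fingers": 1, "tx": 20, "ty": 4, "tz": 10, "twist": 0}, {"fingers": 1, "tx": 20, "ty": 4, "tz": 10, "twist": 0}, {"fingers": 1, "tx": 20, "ty": 4, "tz": 10, "twist": 0}, {"fingers": 1, "tx": 20, "ty": 4, "tz": 10, "twist": 0}, {"fingers": 1, "tx": 20, "ty": 4, "tz": 10, "twist": 0}, {"fingers": 1, "tx": 0, "ty": 0, "tz": 0, "twist": 0}])

```text
clock: 8.52
position: [0.4245, -0.0237, 0.1757]
orientation: [[-0.81, 0.142, 0.569], [0.137, 0.989, -0.051], [-0.57, 0.037, -0.821]]
wrist_force: [0.4, 0.2, -0.6]
grip_width: 0.0007
finger_force: 0.0
```

```bash
python3 -c "
from h import *;say();s=arm.read_state();print(delta(ringc()-.12*s['orientation'][:,2]),delta(ringc()))"
```

```text
t 8.525 p [ 0.4245 -0.0237  0.1757] F [ 0.4  0.2 -0.6] w 0.001
[[-0.81   0.142  0.569]
 [ 0.137  0.989 -0.051]
 [-0.57   0.037 -0.821]] [-0.295  0.15   2.374  1.401  0.119 -3.076]
[-128.22236286  108.25762919   80.83008795] [-128.22236286  108.25762919  200.83008795]
```

arm_command(series=[{"fingers": 1, "tx": 1, "ty": 20, "tz": -6, "twist": 0}, {"fingers": 1, "tx": 1, "ty": 20, "tz": -6, "twist": 0}, {"fingers": 1, "tx": 1, "ty": 20, "tz": -6, "twist": 0}, {"fingers": 1, "tx": 1, "ty": 20, "tz": -6, "twist": 0}, {"fingers": 1, "tx": 0, "ty": 0, "tz": 0, "twist": 0}])

```text
clock: 9.15
position: [0.4205, 0.0146, 0.1884]
orientation: [[-0.819, 0.127, 0.56], [0.132, 0.991, -0.032], [-0.559, 0.047, -0.828]]
wrist_force: [0.3, 0.4, 0.4]
grip_width: 0.0007
finger_force: 0.0
```

```bash
python3 -c "
from h import *;say()"
```

```text
t 9.15 p [0.4205 0.0146 0.1884] F [0.3 0.4 0.4] w 0.001
[[-0.819  0.127  0.56 ]
 [ 0.132  0.991 -0.032]
 [-0.559  0.047 -0.828]] [-0.153  0.1    2.343  0.464  0.119 -2.026]
```

arm_command(series=[{"fingers": 1, "tx": 0, "ty": 20, "tz": 0, "twist": 0}, {"fingers": 1, "tx": 20, "ty": 8, "tz": 8, "twist": 0}, {"fingers": 1, "tx": 20, "ty": 6, "tz": 8, "twist": 0}, {"fingers": 1, "tx": 20, "ty": 6, "tz": 8, "twist": 0}, {"fingers": 1, "tx": 0, "ty": 0, "tz": 0, "twist": 0}])

```text
clock: 9.78
position: [0.3943, 0.051, 0.174]
orientation: [[-0.841, 0.133, 0.525], [0.134, 0.99, -0.037], [-0.525, 0.04, -0.85]]
wrist_force: [-0.3, 0.7, 0.5]
grip_width: 0.0003
finger_force: 0.0
```

```bash
python3 -c "
from h import *;say();s=arm.read_state();print(delta(ringc()-.12*s['orientation'][:,2]),delta(ringc()))"
```

```text
t 9.775 p [0.3943 0.051  0.174 ] F [-0.3  0.7  0.5] w 0.0
[[-0.841  0.133  0.525]
 [ 0.134  0.99  -0.037]
 [-0.525  0.04  -0.85 ]] [ 0.021  0.113  2.367 -0.413  0.119 -1.007]
[-175.89421014   36.25867386   91.35703137] [-175.89421014   36.25867386  211.35703137]
```

arm_command(series=[{"fingers": 1, "tx": -44, "ty": 9, "tz": 15, "twist": 0}, {"fingers": 1, "tx": -44, "ty": 9, "tz": 25, "twist": 0}, {"fingers": 1, "tx": -44, "ty": 9, "tz": 25, "twist": 0}, {"fingers": 1, "tx": -44, "ty": 9, "tz": 26, "twist": 0}, {"fingers": 1, "tx": 0, "ty": 0, "tz": 0, "twist": 0}])

```text
clock: 10.4
position: [0.599, 0.0588, 0.1914]
orientation: [[-0.839, 0.133, 0.528], [0.136, 0.99, -0.035], [-0.527, 0.042, -0.849]]
wrist_force: [-0.5, -0.3, -0.1]
grip_width: 0.0004
finger_force: 0.0
```

```bash
python3 -c "
from h import *;say();print(delta(ringc()))
f=grab_frame('scene'); cv2.imwrite('pics/s2.png',cv2.resize(f['image'][150:300,180:380],None,fx=4,fy=4))"
```

```text
t 10.4 p [0.599  0.0588 0.1914] F [-0.5 -0.3 -0.1] w 0.0
[[-0.839  0.133  0.528]
 [ 0.136  0.99  -0.035]
 [-0.527  0.042 -0.849]] [ 0.028  0.321  1.925 -0.148  0.344 -1.271]
[  4.58763029   0.28466317 118.96914708]
```

View pics/s2.png

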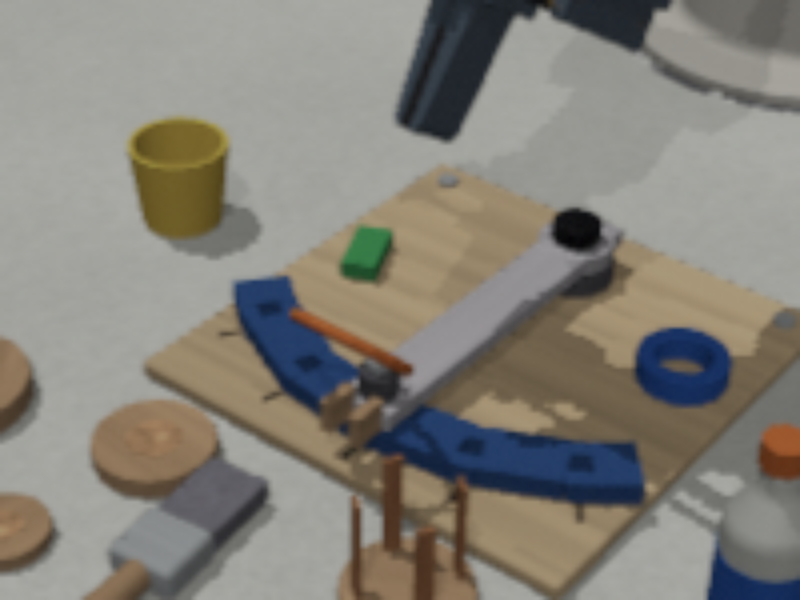

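arm_command(series=[{"fingers": 1, "tx": 1, "ty": 0, "tz": 25, "twist": 0}, {"fingers": 1, "tx": 1, "ty": 0, "tz": 25, "twist": 0}, {"fingers": 1, "tx": 1, "ty": 0, "tz": 25, "twist": 0}, {"fingers": 1, "tx": 1, "ty": 0, "tz": 15, "twist": 0}, {"fingers": 1, "tx": 0, "ty": 0, "tz": 0, "twist": 0}])

```text
clock: 11.08
position: [0.6381, 0.0557, 0.1113]
orientation: [[-0.841, 0.136, 0.524], [0.137, 0.99, -0.037], [-0.524, 0.041, -0.851]]
wrist_force: [0.0, -0.5, 0.0]
grip_width: 0.0005
finger_force: 0.0
```

```bash
python3 -c "
from h import *;say();print(delta(ringc()))"
```

```text
t 11.075 p [0.6381 0.0557 0.1113] F [ 0.  -0.5  0. ] w 0.001
[[-0.841  0.136  0.524]
 [ 0.137  0.99  -0.037]
 [-0.524  0.041 -0.851]] [ 0.02   0.507  1.915 -0.279  0.175 -1.141]
[-4.55669225  1.64775613 30.23239985]
```

arm_command(series=[{"fingers": 1, "tx": -2, "ty": 0, "tz": 14, "twist": 0}, {"fingers": 1, "tx": -2, "ty": 0, "tz": 14, "twist": 0}, {"fingers": 1, "tx": -2, "ty": 0, "tz": 12, "twist": 0}, {"fingers": 1, "tx": 0, "ty": 0, "tz": 0, "twist": 0}])

```text
clock: 11.58
position: [0.6651, 0.0535, 0.0803]
orientation: [[-0.84, 0.137, 0.525], [0.138, 0.99, -0.037], [-0.524, 0.041, -0.851]]
wrist_force: [-0.4, -0.6, 0.2]
grip_width: 0.0007
finger_force: 0.0
```

```bash
python3 -c "
from h import *;say();print(delta(ringc()))
f=grab_frame('scene'); cv2.imwrite('pics/s3.png',cv2.resize(f['image'][180:290,200:340],None,fx=5.4,fy=5.4))"
```

```text
t 11.575 p [0.6651 0.0535 0.0803] F [-0.4 -0.6  0.2] w 0.001
[[-0.84   0.137  0.525]
 [ 0.138  0.99  -0.037]
 [-0.524  0.041 -0.851]] [ 0.015  0.588  1.874 -0.34   0.136 -1.083]
[  2.20066948   1.35795853 -10.37079011]
```

View pics/s3.png

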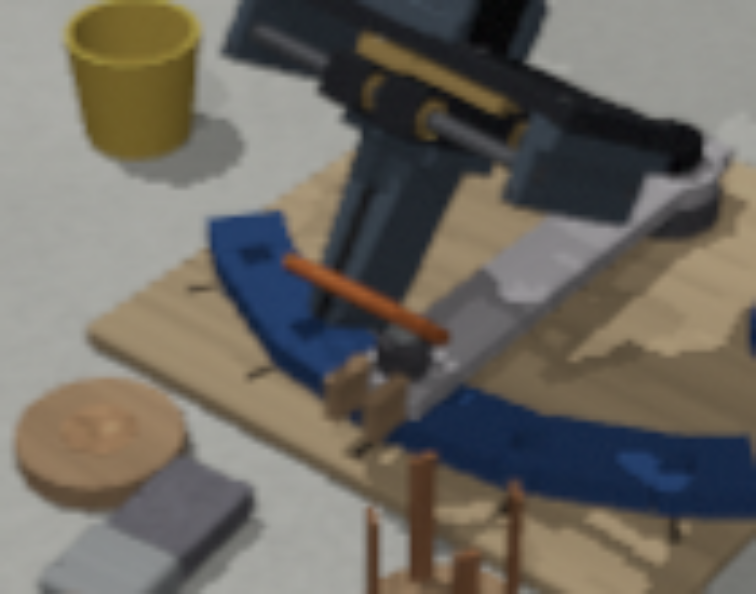

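arm_command(series=[{"fingers": 1, "tx": -4, "ty": 0, "tz": 0, "twist": 0}, {"fingers": 1, "tx": -3, "ty": 0, "tz": 0, "twist": 0}, {"fingers": 1, "tx": -2, "ty": 0.2, "tz": -3.4, "twist": 0}, {"fingers": 1, "tx": -2, "ty": 0.2, "tz": -3.4, "twist": 0}, {"fingers": 1, "tx": 0, "ty": 0, "tz": 0, "twist": 0}])

```text
clock: 12.25
position: [0.6698, 0.0528, 0.0928]
orientation: [[-0.84, 0.137, 0.524], [0.138, 0.99, -0.037], [-0.524, 0.041, -0.851]]
wrist_force: [-5.1, 0.8, -3.5]
grip_width: 0.0005
finger_force: 3.1
```

```bash
cat >> h.py <<'E'
def ring_now():
    f=grab_frame("top"); o=orange(f); k=np.zeros_like(o); k[160:225,235:335]=1; p=pts(f,o&k); p=p[(p[:,2]>.05)&(p[:,2]<.17)]
    d=p-PIV; a=np.arctan2(d[:,1],d[:,0]); r=np.hypot(d[:,0],d[:,1]); print("ring n",len(p),"ang",a.min().round(3),a.max().round(3),"r max",r.max().round(4),"z",np.percentile(p[:,2],[2,50,98]).round(4))
    return f
E
python3 -c "
from h import *;say();ring_now()"
```

```text
t 12.25 p [0.6698 0.0528 0.0928] F [-5.1  0.8 -3.5] w 0.0
[[-0.84   0.137  0.524]
 [ 0.138  0.99  -0.037]
 [-0.524  0.041 -0.851]] [ 0.013  0.568  1.854 -0.26   0.173 -1.165]
ring n 103 ang -0.177 0.232 r max 0.2845 z [0.0741 0.1187 0.1249]
```

arm_command(series=[{"fingers": 1, "tx": -2.1, "ty": 0.2, "tz": -3.4, "twist": 0}, {"fingers": 1, "tx": -2.1, "ty": 0.2, "tz": -3.4, "twist": 0}, {"fingers": 1, "tx": -2.1, "ty": 0.2, "tz": -3.4, "twist": 0}, {"fingers": 1, "tx": -2.1, "ty": 0.2, "tz": -3.4, "twist": 0}, {"fingers": 1, "tx": 0, "ty": 0, "tz": 0, "twist": 0}])

```text
clock: 12.92
position: [0.6693, 0.0529, 0.1084]
orientation: [[-0.841, 0.137, 0.523], [0.138, 0.99, -0.037], [-0.523, 0.041, -0.851]]
wrist_force: [-6.4, 0.1, -6.7]
grip_width: 0.0006
finger_force: 4.7
```

```bash
python3 -c "
from h import *;say();f=ring_now();cv2.imwrite('pics/t4.png',cv2.resize(f['image'][130:330,180:360],None,fx=3,fy=3))
g=grab_frame('scene'); cv2.imwrite('pics/s4.png',cv2.resize(g['image'][180:290,200:340],None,fx=5.4,fy=5.4))"
```

```text
t 12.925 p [0.6693 0.0529 0.1084] F [-6.4  0.1 -6.7] w 0.001
[[-0.841  0.137  0.523]
 [ 0.138  0.99  -0.037]
 [-0.523  0.041 -0.851]] [ 0.013  0.54   1.843 -0.212  0.213 -1.214]
ring n 104 ang -0.177 0.231 r max 0.2841 z [0.0785 0.1326 0.1393]
```

View pics/s4.png

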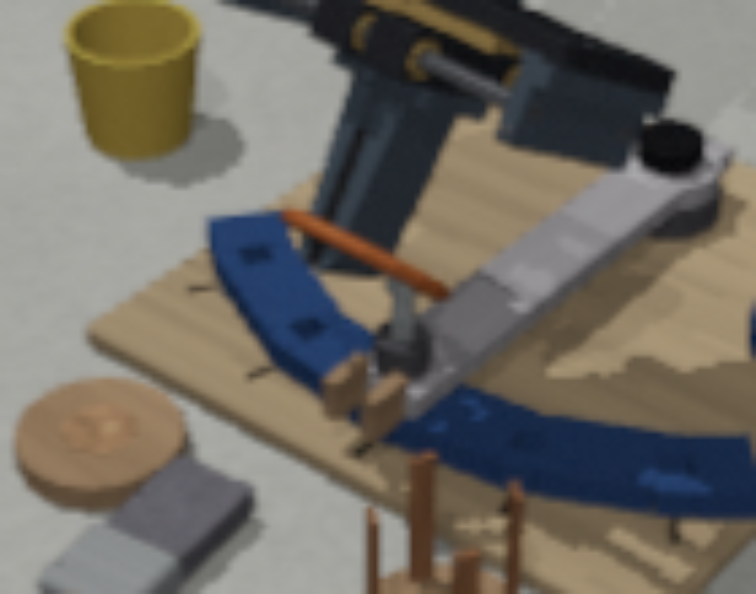

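The ring has risen with the pin: the shaft is visible under it and the ring's z is up about 15–20 mm. Next I'll work out the arc.

```bash
cat > arc.py <<'E'
import sys; from h import *
s=arm.read_state(); d0=s["position"]-PIV; n=int(sys.argv[2]); A=float(sys.argv[1]); prev=s["position"]
for i in range(1,n+1):
    a=A*i/n; c,q=np.cos(a),np.sin(a); t=PIV+np.array([c*d0[0]-q*d0[1],q*d0[0]+c*d0[1],d0[2]]); print((1000*s["orientation"].T@(t-prev)).round(1)); prev=t
print("end",t)
E
python3 arc.py -0.3 12
```

```text
[-0.6 -5.9  0.1]
[-0.5 -5.9  0. ]
[-0.3 -5.9 -0.1]
[-0.2 -5.9 -0.1]
[-0.1 -5.9 -0.2]
[ 0.  -5.9 -0.3]
[ 0.2 -5.9 -0.4]
[ 0.3 -5.9 -0.5]
[ 0.4 -5.8 -0.5]
[ 0.5 -5.8 -0.6]
[ 0.7 -5.8 -0.7]
[ 0.8 -5.8 -0.8]
end [ 0.65660418 -0.01628332  0.10830166]
```

arm_command(series=[{"fingers": 1, "tx": -0.6, "ty": -5.9, "tz": 0.1, "twist": 0}, {"fingers": 1, "tx": -0.5, "ty": -5.9, "tz": 0, "twist": 0}, {"fingers": 1, "tx": -0.3, "ty": -5.9, "tz": -0.1, "twist": 0}, {"fingers": 1, "tx": -0.2, "ty": -5.9, "tz": -0.1, "twist": 0}, {"fingers": 1, "tx": -0.1, "ty": -5.9, "tz": -0.2, "twist": 0}, {"fingers": 1, "tx": 0, "ty": -5.9, "tz": -0.3, "twist": 0}, {"fingers": 1, "tx": 0.2, "ty": -5.9, "tz": -0.4, "twist": 0}, {"fingers": 1, "tx": 0.3, "ty": -5.9, "tz": -0.5, "twist": 0}, {"fingers": 1, "tx": 0, "ty": 0, "tz": 0, "twist": 0}])

```text
clock: 14.15
position: [0.6618, 0.0062, 0.1075]
orientation: [[-0.842, 0.137, 0.521], [0.138, 0.99, -0.037], [-0.521, 0.041, -0.853]]
wrist_force: [-12.5, 2.8, -6.2]
grip_width: 0.0005
finger_force: 6.7
```

```bash
python3 -c "
from h import *;say();f=ring_now();cv2.imwrite('pics/t5.png',cv2.resize(f['image'][130:330,180:360],None,fx=3,fy=3))
g=grab_frame('scene'); cv2.imwrite('pics/s5.png',cv2.resize(g['image'][180:290,200:340],None,fx=5.4,fy=5.4))"
```

```text
t 14.15 p [0.6618 0.0062 0.1075] F [-12.5   2.8  -6.2] w 0.001
[[-0.842  0.137  0.521]
 [ 0.138  0.99  -0.037]
 [-0.521  0.041 -0.853]] [-0.085  0.531  1.87   0.04   0.192 -1.544]
ring n 104 ang -0.324 0.231 r max 0.283 z [0.0765 0.1316 0.1383]
```

View pics/s5.png

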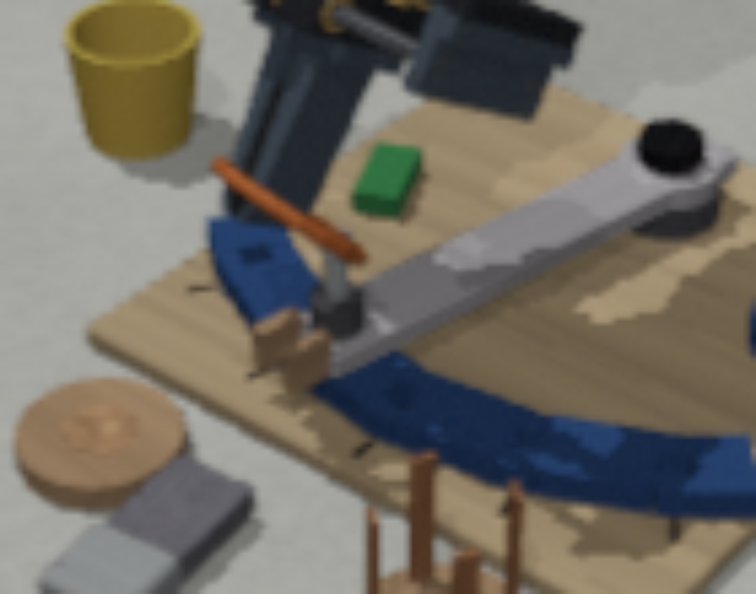

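arm_command(series=[{"fingers": 1, "tx": 1.0, "ty": -5.8, "tz": -0.8, "twist": 0}, {"fingers": 1, "tx": 1.0, "ty": -5.8, "tz": -0.8, "twist": 0}, {"fingers": 1, "tx": 1.0, "ty": -5.8, "tz": -1.0, "twist": 0}, {"fingers": 1, "tx": 0, "ty": 0, "tz": 0, "twist": 0}])

```text
clock: 14.75
position: [0.6563, -0.0105, 0.1079]
orientation: [[-0.842, 0.137, 0.523], [0.138, 0.99, -0.037], [-0.522, 0.041, -0.852]]
wrist_force: [-8.7, 3.6, -6.2]
grip_width: 0.0006
finger_force: 5.3
```

```bash
cat >> h.py <<'E'
def ring_ang():
    for n,box in(("top",(150,230,235,335)),("scene",(180,260,190,300))):
        f=grab_frame(n); o=orange(f); k=np.zeros_like(o); k[box[0]:box[1],box[2]:box[3]]=1; p=pts(f,o&k); d=p-PIV; r=np.hypot(d[:,0],d[:,1]); m=(p[:,2]>.075)&(p[:,2]<.17)&(r<.27)&(r>.18); d=d[m]
        a=np.arctan2(d[:,1],d[:,0]); L=d[:,:2]; 
        for lo in (.20,.22,.24): 
            q=np.abs(r[m]-lo-.01)<.01
            if q.sum()>3: print(n,lo,q.sum(),"mid",((a[q].min()+a[q].max())/2).round(4),"ext",a[q].min().round(3),a[q].max().round(3),"arm",((a[q].min()+a[q].max())/2-YAW).round(3))
        print("zmax",d[:,2].max().round(4)); out=f
E
python3 -c "
from h import *;say();ring_ang()"
```

```text
t 14.75 p [ 0.6563 -0.0105  0.1079] F [-8.7  3.6 -6.2] w 0.001
[[-0.842  0.137  0.523]
 [ 0.138  0.99  -0.037]
 [-0.522  0.041 -0.852]] [-0.121  0.525  1.885  0.149  0.183 -1.682]
top 0.2 6 mid -0.1481 ext -0.159 -0.137 arm -0.126
top 0.22 25 mid -0.1752 ext -0.211 -0.139 arm -0.153
top 0.24 77 mid -0.2904 ext -0.404 -0.176 arm -0.268
zmax 0.1402
scene 0.2 16 mid -0.2456 ext -0.349 -0.142 arm -0.224
scene 0.22 31 mid -0.2107 ext -0.302 -0.119 arm -0.189
scene 0.24 42 mid -0.2569 ext -0.349 -0.165 arm -0.235
zmax 0.1369
```

```bash
cat >> h.py <<'E'
def arm_ang():
    f=grab_frame("scene"); p=pts(f,f["range_z"]>0); d=p-PIV; r=np.hypot(d[:,0],d[:,1]); m=(r>.06)&(r<.19)&(np.abs(d[:,2]-.040)<.005)&(d[:,0]>0); d=d[m]; a=np.arctan2(d[:,1],d[:,0]); r=r[m]
    k=np.abs(a-np.median(a))<.35; d=d[k]; a=a[k]; r=r[k]
    est=[]
    for lo in np.arange(.06,.19,.01):
        q=(r>=lo)&(r<lo+.01)
        if q.sum()>8: w=(a[q].max()-a[q].min())*(lo+.005); est.append((round(lo,2),q.sum(),round(w,4),round((a[q].max()+a[q].min())/2-YAW,4)))
    return est
E
python3 -c "
from h import *
import pickle
print(*arm_ang(),sep='\n')
import h; g=pickle.load(open('scene.pkl','rb')); h.grab_frame=lambda n:g
print('ref',*arm_ang(),sep='\n')"
```

```text
(np.float64(0.06), np.int64(39), np.float64(0.0383), np.float64(-0.2322))
(np.float64(0.07), np.int64(37), np.float64(0.0366), np.float64(-0.2244))
(np.float64(0.08), np.int64(41), np.float64(0.037), np.float64(-0.243))
(np.float64(0.09), np.int64(38), np.float64(0.0375), np.float64(-0.2464))
(np.float64(0.1), np.int64(39), np.float64(0.0388), np.float64(-0.2591))
(np.float64(0.11), np.int64(41), np.float64(0.0358), np.float64(-0.2459))
(np.float64(0.12), np.int64(38), np.float64(0.0362), np.float64(-0.2492))
(np.float64(0.13), np.int64(43), np.float64(0.0376), np.float64(-0.2495))
(np.float64(0.14), np.int64(41), np.float64(0.04), np.float64(-0.2578))
(np.float64(0.15), np.int64(42), np.float64(0.0362), np.float64(-0.2587))
(np.float64(0.16), np.int64(44), np.float64(0.0356), np.float64(-0.2612))
(np.float64(0.17), np.int64(42), np.float64(0.0383), np.float64(-0.2534))
(np.float64(0.18), np.int64(25), np.float64(0.0259), np.float64(-0.2238))
ref
(np.float64(0.06), np.int64(41), np.float64(0.0378), np.float64(0.037))
(np.float64(0.07), np.int64(37), np.float64(0.0357), np.float64(0.0254))
(np.float64(0.08), np.int64(37), np.float64(0.0371), np.float64(0.0269))
(np.float64(0.09), np.int64(36), np.float64(0.0345), np.float64(0.0435))
(np.float64(0.1), np.int64(41), np.float64(0.0381), np.float64(0.0185))
(np.float64(0.11), np.int64(39), np.float64(0.0375), np.float64(0.0245))
(np.float64(0.12), np.int64(44), np.float64(0.0348), np.float64(0.0228))
(np.float64(0.13), np.int64(41), np.float64(0.0356), np.float64(0.0154))
(np.float64(0.14), np.int64(45), np.float64(0.035), np.float64(0.0164))
(np.float64(0.15), np.int64(44), np.float64(0.0365), np.float64(0.0134))
(np.float64(0.16), np.int64(44), np.float64(0.0361), np.float64(0.0174))
(np.float64(0.17), np.int64(23), np.float64(0.0171), np.float64(0.0682))
(np.float64(0.18), np.int64(20), np.float64(0.0133), np.float64(0.0769))
```

arm_command(series=[{"fingers": 1, "tx": 0.4, "ty": -2.3, "tz": -0.4, "twist": 0}, {"fingers": 1, "tx": 0.4, "ty": -2.3, "tz": -0.4, "twist": 0}, {"fingers": 1, "tx": 1.6, "ty": -0.1, "tz": 2.6, "twist": 0}, {"fingers": 1, "tx": 1.6, "ty": -0.1, "tz": 2.6, "twist": 0}, {"fingers": 1, "tx": 0, "ty": 0, "tz": 0, "twist": 0}])

```text
clock: 15.52
position: [0.6548, -0.0144, 0.1018]
orientation: [[-0.842, 0.136, 0.523], [0.138, 0.99, -0.036], [-0.522, 0.041, -0.852]]
wrist_force: [-8.5, 3.0, -5.3]
grip_width: 0.0007
finger_force: 5.0
```

```bash
cat >> h.py <<'E'
def aa(): return np.mean([e[3] for e in arm_ang() if .095<e[0]<.165])-.018
E
python3 -c "
from h import *;say();ring_now();print(aa(),aa())"
```

```text
t 15.525 p [ 0.6548 -0.0144  0.1018] F [-8.5  3.  -5.3] w 0.001
[[-0.842  0.136  0.523]
 [ 0.138  0.99  -0.036]
 [-0.522  0.041 -0.852]] [-0.13   0.535  1.893  0.195  0.166 -1.737]
ring n 111 ang -0.416 0.232 r max 0.2825 z [0.0758 0.1263 0.1326]
-0.28474285714285713 -0.2879571428571429
```

arm_command(series=[{"fingers": 1, "tx": 1, "ty": -0.1, "tz": 1.7, "twist": 0}, {"fingers": 1, "tx": 1, "ty": -0.1, "tz": 1.7, "twist": 0}, {"fingers": 1, "tx": 0, "ty": 0, "tz": 0, "twist": 0}])

```text
clock: 16.05
position: [0.6549, -0.0145, 0.0979]
orientation: [[-0.842, 0.136, 0.523], [0.138, 0.99, -0.036], [-0.522, 0.041, -0.852]]
wrist_force: [-8.7, 2.9, -5.0]
grip_width: 0.0004
finger_force: 5.2
```

```bash
python3 -c "
from h import *;say();ring_now();print(aa(),aa())"
```

```text
t 16.05 p [ 0.6549 -0.0145  0.0979] F [-8.7  2.9 -5. ] w 0.0
[[-0.842  0.136  0.523]
 [ 0.138  0.99  -0.036]
 [-0.522  0.041 -0.852]] [-0.131  0.542  1.896  0.208  0.156 -1.75 ]
ring n 112 ang -0.415 0.231 r max 0.2839 z [0.0763 0.1213 0.1286]
-0.2877714285714286 -0.2835142857142858
```

arm_command(series=[{"fingers": 1, "tx": 1.0, "ty": -0.9, "tz": 1.6, "twist": 0}, {"fingers": 1, "tx": 1.0, "ty": -0.9, "tz": 1.6, "twist": 0}, {"fingers": 1, "tx": 0, "ty": 0, "tz": 0, "twist": 0}])

```text
clock: 16.58
position: [0.6544, -0.016, 0.094]
orientation: [[-0.842, 0.136, 0.522], [0.138, 0.99, -0.036], [-0.522, 0.042, -0.852]]
wrist_force: [-11.5, 3.5, -4.1]
grip_width: 0.0008
finger_force: 5.6
```

```bash
python3 -c "
from h import *;say();ring_now();print(aa(),aa())"
```

```text
t 16.575 p [ 0.6544 -0.016   0.094 ] F [-11.5   3.5  -4.1] w 0.001
[[-0.842  0.136  0.522]
 [ 0.138  0.99  -0.036]
 [-0.522  0.042 -0.852]] [-0.134  0.549  1.9    0.236  0.146 -1.78 ]
ring n 111 ang -0.427 0.231 r max 0.2839 z [0.0758 0.1188 0.1247]
-0.2897714285714286 -0.2933857142857143
```

arm_command(series=[{"fingers": 1, "tx": 1.8, "ty": -0.5, "tz": 1.4, "twist": 0}, {"fingers": 1, "tx": 1.8, "ty": -0.5, "tz": 1.4, "twist": 0}, {"fingers": 1, "tx": 1.5, "ty": -0.3, "tz": 1.4, "twist": 0}, {"fingers": 1, "tx": 0, "ty": 0, "tz": 0, "twist": 0}])

```text
clock: 17.23
position: [0.6535, -0.0171, 0.0885]
orientation: [[-0.84, 0.136, 0.525], [0.138, 0.99, -0.037], [-0.524, 0.041, -0.85]]
wrist_force: [-5.0, 2.6, -3.4]
grip_width: 0.0004
finger_force: 3.4
```

```bash
python3 -c "
from h import *;say();ring_now();print(aa(),aa())"
```

```text
t 17.225 p [ 0.6535 -0.0171  0.0885] F [-5.   2.6 -3.4] w 0.0
[[-0.84   0.136  0.525]
 [ 0.138  0.99  -0.037]
 [-0.524  0.041 -0.85 ]] [-0.136  0.56   1.908  0.282  0.126 -1.829]
ring n 112 ang -0.438 0.231 r max 0.2833 z [0.0778 0.1122 0.1193]
-0.2989 -0.2951
```

arm_command(series=[{"fingers": 1, "tx": 3, "ty": 0, "tz": 0, "twist": 0}, {"fingers": 1, "tx": 3, "ty": 0.3, "tz": 0, "twist": 0}, {"fingers": 1, "tx": 3, "ty": 0.3, "tz": 0, "twist": 0}, {"fingers": 1, "tx": 0, "ty": 0, "tz": 0, "twist": 0}])

```text
clock: 17.88
position: [0.6481, -0.016, 0.0865]
orientation: [[-0.842, 0.136, 0.522], [0.138, 0.99, -0.036], [-0.522, 0.042, -0.852]]
wrist_force: [-0.7, -1.3, -0.5]
grip_width: 0.001
finger_force: 0.0
```

```bash
python3 -c "
from h import *;say();ring_now();print(aa(),aa());print(delta(ringc(-.3)))
g=grab_frame('scene'); cv2.imwrite('pics/s6.png',cv2.resize(g['image'][180:290,200:340],None,fx=5.4,fy=5.4))"
```

```text
t 17.875 p [ 0.6481 -0.016   0.0865] F [-0.7 -1.3 -0.5] w 0.001
[[-0.842  0.136  0.522]
 [ 0.138  0.99  -0.036]
 [-0.522  0.042 -0.852]] [-0.136  0.559  1.92   0.301  0.119 -1.847]
ring n 123 ang -0.457 0.231 r max 0.2842 z [0.0755 0.109  0.1165]
-0.3042857142857143 -0.3002
[ 1.18317329  5.36644747 -2.37038857]
```

View pics/s6.png

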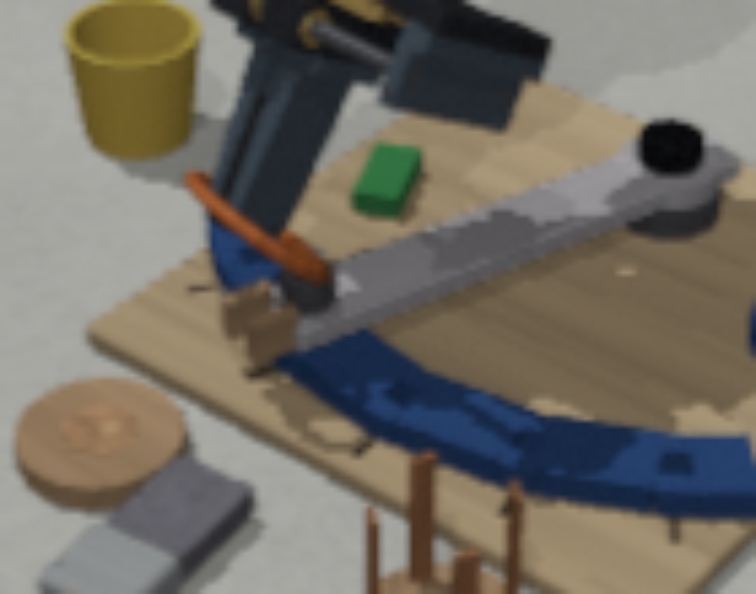

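The pin is home: the ring sits on the bush, the arm measures −0.30 and the force is about zero. I'll centre the finger and withdraw along its axis.

arm_command(series=[{"fingers": 1, "tx": 0, "ty": 3, "tz": -4, "twist": 0}, {"fingers": 1, "tx": 0, "ty": 1, "tz": -15, "twist": 0}, {"fingers": 1, "tx": 0, "ty": 0, "tz": -15, "twist": 0}, {"fingers": 1, "tx": 0, "ty": 0, "tz": -20, "twist": 0}, {"fingers": 1, "tx": 0, "ty": 0, "tz": -25, "twist": 0}, {"fingers": 1, "tx": 0, "ty": 0, "tz": -30, "twist": 0}, {"fingers": 1, "tx": 0, "ty": 0, "tz": -30, "twist": 0}, {"fingers": 1, "tx": -10, "ty": 0, "tz": -30, "twist": 0}, {"fingers": 1, "tx": 0, "ty": 0, "tz": 0, "twist": 0}, {"fingers": 1, "tx": 0, "ty": 0, "tz": 0, "twist": 0}])

```text
clock: 19.32
position: [0.5685, -0.0073, 0.2356]
orientation: [[-0.842, 0.136, 0.521], [0.138, 0.99, -0.036], [-0.521, 0.042, -0.853]]
wrist_force: [-0.3, 0.3, -0.8]
grip_width: 0.0003
finger_force: 0.0
```

```bash
python3 -c "
from h import *;say();ring_now();print(aa(),aa());ring_ang()
g=grab_frame('top'); cv2.imwrite('pics/t7.png',g['image'])"
```

```text
t 19.325 p [ 0.5685 -0.0073  0.2356] F [-0.3  0.3 -0.8] w 0.0
[[-0.842  0.136  0.521]
 [ 0.138  0.99  -0.036]
 [-0.521  0.042 -0.853]] [-0.142  0.2    1.936  0.086  0.459 -1.631]
ring n 253 ang -0.489 0.231 r max 0.2834 z [0.0658 0.0907 0.1158]
-0.3036142857142857 -0.30291428571428575
top 0.2 39 mid -0.324 ext -0.481 -0.167 arm -0.302
top 0.22 67 mid -0.3271 ext -0.485 -0.169 arm -0.305
top 0.24 77 mid -0.3365 ext -0.453 -0.22 arm -0.315
zmax 0.118
scene 0.2 14 mid -0.3141 ext -0.47 -0.159 arm -0.292
scene 0.22 38 mid -0.31 ext -0.465 -0.155 arm -0.288
scene 0.24 40 mid -0.2898 ext -0.389 -0.191 arm -0.268
zmax 0.1157
```

View pics/t7.png

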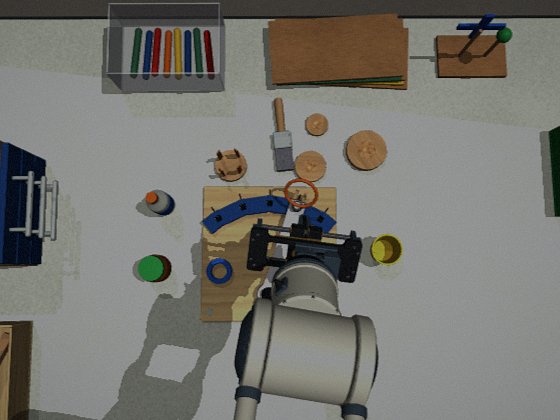

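The top view shows the ring over the −y hole at about (301,193), at the same height as it had at home (0.118). The discs at (230,165) and (310,166) have not moved, and the gripper is clear.

```bash
python3 -c "
from workcell import arm;print(arm.hand_in())"
```

```text
the job is handed in; nothing more can be done
None
```

The swing arm is now locked one hole over on the bare-disc side (−0.30 rad), with the pin fully home, the gripper withdrawn and the discs where they were; I handed the job in at about 19.5 s of the 51 s allowed.

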